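# Shake the canister on the touch shaker and weigh it

## Robot

A 6-joint arm with a two-finger parallel gripper is mounted at the origin on the work surface. World frame = base frame: x ahead of the robot, y to its left, z up, the work surface at z = 0. Lengths are in mm, angles in degrees, forces in N, time in s.
With the tool pointing down it reaches from about 350 to 800 mm from the base axis. Payload 7.3 kg.
Tool frame: the origin (TCP) lies midway between the tips of the shut fingers; the grasp point (between the pads) lies 19 mm behind it; z points along the fingers, y is the line along which they close (so a half turn about z gives the same grasp; the last joint's range is limited). The gripper opens to 85 mm and grips with 20 to 120 N. Pads are 22 mm wide; open, the fingers measure 114 mm over their backs; the gripper's body (76 mm by 85 mm) begins 54 mm behind the grasp point. The pads swing forward as they close: fully open they stand 13 mm farther back than shut.
Start: joints at [-80.214, 19.595, 87.324, -0, 73.075, -8.365], TCP at [163.574, -498.887, 231.322] pointing down, gripper open.
Joint ranges: [-145.02, 145.02], [-44.19, 115.74], [2.07, 154.8], [-57.11, 237.11], [16.16, 152.29], [-177.93, 177.93]. Speed limits (degrees/s): [147.25, 147.25, 180, 180, 180, 180].

## Interface

Orientations are given as [roll, pitch, yaw] about the fixed x, y, z axes, in that order (R = Rz(yaw) Ry(pitch) Rx(roll)).
In Python, from plant import sensors, vision, arm gives the robot as it stands. The module is installed in compiled form; this text tells all that it offers.
- The arm moves only by the tool servo_tool, never from a script. Its argument "plan" is a list of rows, each an object of numbers: "rx", "ry", "rz": the turn, a rotation vector about the tool's x, y, z in rad; "dx", "dy", "dz": the shift along the tool's x, y, z in units of 40 mm (1.0 is 40 mm); "claw": the opening, from -1 (shut) to 1 (fully open). In form: [{"rx": .., "ry": .., "rz": .., "dx": .., "dy": .., "dz": .., "claw": ..}, ...]. A call has 1 to 20 rows; each row shifts and turns the commanded pose from where the row before left it, along the tool's axes as they then stand; what a row does not reach is not made up. A row lasts 1/10 s, in which the tool goes at most 50 mm and 8.59 degrees, less where a joint would pass 70% of its speed; a pose out of reach is approached as far as the arm can. A call is refused whole if a number of a shift passes 1 or a number of a turn 0.15, either way. A call with a gripper value outside its range is refused whole. The fingers move at their own pace and stop on an object; the grip force is fixed at half the most. Time passes only in rows, so rows that do not move let the fingers close. It gives the time, the measured TCP pose, the force, the opening and the grip force at its end, in the units of the state.
- sensors.read_state(): the state, without advancing time (a new reading comes with each control period).
- vision.read_camera(name): name is "side" or "top" or "wrist"; returns a dict with "frame" (384x512x3 uint8, red, green, blue), "K" (3x3 intrinsics, pixels), "distortion" ([k1, k2, p1, p2, k3] as OpenCV has them; the pictures are not rectified), "R" (3x3) and "t" (3): a world point X has camera coordinates R X + t. Camera axes: x right, y down, z forward; pixel columns grow to the right and rows downward; lengths in mm; the calibration is good to about 2 mm. A picture is of the moment at which its call begins. There is no depth.
- arm.job_done(): hands the job in; it is judged then, once.
The state is a dict: "clock": time; "joints": joint angles; "joint_vel": joint speeds; "effort": joint torques, N m; "tcp_pos": TCP position; "eef_rot": TCP orientation; "contact_force": force on the tool from outside, world axes, zero at the start; "moment": the same for the moment, N m; "width": opening from 0.0 (shut) to 1.0 (fully open); "grasp_force": force on a finger pad.
Only numpy, scipy, OpenCV 4.12 (cv2) and the standard library are available. Lean on these libraries where they do the work, as an engineer would, in place of code of your own. Each camera call takes 0.05 s, during which the arm holds its last target. There are 200 camera calls.

## Task

Shake the canister of parts and put it on the scale: push the shaker's switch lever over to on (away from its front edge, towards the pad) and leave it on. Then press the medium steel canister (neither the squat tin nor the slim tube), upright and squarely on the middle of the shaker's sprung pad, until the pad is fully down, and keep holding it fully down for at least one second. Finally set the canister down upright, wholly on the bench scale's steel plate, without dropping it, and leave the squat tin and the slim tube where they stand.

Things in the scene. Friction and masses are not known exactly. Their poses are not given: they have to be found in the camera images.
- canister: closed plain steel canister, straight-sided cylinder 60 mm across and 115 mm tall with a flat lid of the same width, about 0.25 to 0.5 kg, loose, upright on the table; origin at the centre of its underside, z up along its axis
- squat_tin: neighbour, not to be disturbed: closed plain steel tin 76 mm across, 60 mm tall; origin at the centre of its underside
- slim_tube: neighbour, not to be disturbed: closed plain steel tube 40 mm across, 150 mm tall; origin at the centre of its underside
- shaker: fixed grey touch shaker; origin on the table straight below the pad's axis, z up. Its low front deck (local x -140 to -60 mm, y -70 to 70 mm, 45 mm high) carries the switch; its tower (local x -60 to 90 mm, y -75 to 75 mm, 95 mm high, with a 100 mm round collar to 100 mm) carries the pad. Its -x side is its front
- pad_top (a point): centre of the flat top of the shaker's round black rubber pad, 76 mm across, on the shaker's axis; 127 mm above the table when up, and it moves down with the pad
- pad (a joint): travel of the sprung pad in m: 0 up (sags up to 3 mm under the canister's own weight), 0.012 fully down against a hard stop; it starts to move at about 3 N and needs about 14 N at the stop, and springs back when let go
- switch_tip (a point): centre of the 26 mm steel ball at the end of the switch lever; it swings, in the shaker's local x-z plane (y = 0), on a 60 mm radius about a pivot at local x -95 mm, z 67 mm, from local x -124 mm, z 120 mm (off) to local x -66 mm, z 120 mm (on); about 1 to 2 N at the ball moves it; its black housing is 70 x 50 mm and 70 mm above the table
- switch (a joint): angle of the switch lever in rad: 0 off (leaning to the shaker's front, local -x), 1.0 on (leaning to the pad, local +x), upright at 0.5; it stays where it is left, starts between 0 and 0.2; counts as on above 0.8
- scale: fixed low grey bench scale, 200 x 170 mm and 32 mm high, with a square steel weighing plate on top and a black display in front (-x); origin on the table, x to its back
- scale_plate (a point): centre of the top face of the scale's square steel plate, 130 x 130 mm, 45 mm above the table, sides along the point's x and y; the plate is fixed and does not sink
Not all that is in view belongs to the job. What is shaped like the canister but purple, red or turquoise is not meant.

How it is judged (in metres and radians):
On the way, in this order (a step that is already met when the one before it is completed fails the run):
1. the shaker's switch is pushed over to on (value of joint switch above 0.8 rad), for 0.1 s.
2. with the switch on, the held canister stands upright on the middle of the pad and presses it fully down for a second (value of joint switch above 0.8 rad and value of joint pad above 0.0103 m and horizontal distance between canister and pad_top below 0.014 m and angle between canister's own z axis and vertical below 0.12 rad and contact force between canister and shaker above 5 N and contact force between the fingers and canister above 2 N), for 0.9 s.
At the end, for the whole second after the job is handed in: The canister stands upright (within 3.5 degrees) and at rest on the scale's plate, its centre within 35 mm of the plate's centre along both sides, so that it is wholly on the plate; the switch is still on (above 0.8 rad); the pad has sprung back up (x of canister in the frame of scale_plate between -0.035 and 0.035 m and y of canister in the frame of scale_plate between -0.035 and 0.035 m and z of canister in the frame of scale_plate between -0.004 and 0.004 m and angle between canister's own z axis and vertical below 0.06 rad and linear speed of canister below 0.02 m/s and contact force between canister and scale above 1 N and value of joint pad below 0.003 m and value of joint switch above 0.8 rad); the robot touches nothing.
It fails at once if the squat tin is shifted by more than 25 mm or tipped (distance of squat_tin from where it was at the start of the episode above 0.025 m or angle between squat_tin's own z axis and vertical above 0.3 rad).
It fails at once if the slim tube is shifted by more than 25 mm or tipped (distance of slim_tube from where it was at the start of the episode above 0.025 m or angle between slim_tube's own z axis and vertical above 0.3 rad).
It fails at once if the canister is let fall (free of the fingers and faster than 0.5 m/s, a drop of some 13 mm) (linear speed of canister above 0.5 m/s and contact force between the fingers and canister below 0.5 N).
It fails at once if the canister is laid over (tilted more than 45 degrees) (angle between canister's own z axis and vertical above 0.785 rad).
It also fails if it takes over 58 s, if anything falls off the work surface, if the arm or the gripper's body presses on something with over 40 N, if the wrist force passes 120 N, or if a joint passes its speed limit or range.

## Working session

There is one attempt and no reset: what is moved stays moved. The work goes in short steps, Python scripts to look and compute and a tool call to move; the robot and the scene stay as the last step left them, time stands still between calls to the robot, and variables do not carry over. Pictures are saved under pics/ and viewed, at most 10 in all, crops included, and the job is handed in when it is done.

Besides the shell and the picture viewer there is one more tool, called after "Emit:" as a command line: name --argument value ..., lists and objects as JSON in quotes. servo_tool: Moves the arm, as the interface text tells. Its arguments: {"type":"object","properties":{"plan":{"type":"array"}},"required":["plan"]}

```bash
mkdir -p pics; python3 - <<'E'
from plant import sensors, vision, arm
import cv2,pickle
d={}
for n in("top","side"):
    c=vision.read_camera(n);d[n]=c
    cv2.imwrite(f"pics/{n}0.png",cv2.resize(c["frame"][:,:,::-1],(800,600)))
    print(n,c["K"],c["distortion"],c["R"],c["t"])
pickle.dump(d,open("cam.pkl","wb"))
print(sensors.read_state())
E
```

```text
top [[396.51836367   0.         260.50571593]
 [  0.         396.51836367 187.49470824]
 [  0.           0.           1.        ]] [-0.0787769  0.         0.         0.         0.       ] [[-0.00960824 -0.99991212 -0.00913418]
 [-0.99860682  0.01006887 -0.05179808]
 [ 0.0518855   0.00862377 -0.9986158 ]] [ -22.41388833  563.28981227 1104.64727013]
side [[432.79632153   0.         248.96686339]
 [  0.         432.79632153 196.29542067]
 [  0.           0.           1.        ]] [-0.02242434  0.          0.          0.          0.        ] [[ 0.99228708 -0.12222446  0.02067705]
 [-0.04339749 -0.49876925 -0.86564767]
 [ 0.1161164   0.85807367 -0.50022652]] [-558.97286208  103.46419004 1087.8087853 ]
{'clock': 0.1, 'joints': array([-8.02149944e+01,  1.96336442e+01,  8.73699073e+01,  4.66675914e-04,
        7.30748627e+01, -8.36641532e+00]), 'joint_vel': array([ 0.02501487, -0.06541192, -0.10024309, -0.06196159, -0.02650409,
        0.01799255]), 'effort': array([ 1.85298908e-03, -4.34445584e+01, -2.46491933e+01, -1.67108451e-04,
        4.67402555e-03,  8.42772209e-06]), 'tcp_pos': array([ 163.50688454, -498.52902501,  230.69585451]), 'eef_rot': array([-1.79922485e+02, -1.18510463e-02,  1.81512767e+01]), 'contact_force': array([-0.43058807,  0.21523399,  0.46745788]), 'moment': array([-0.04574348,  0.01211326,  0.0157119 ]), 'grasp_force': 0.0, 'width': 0.9984538048166463}
```

View pics/top0.png

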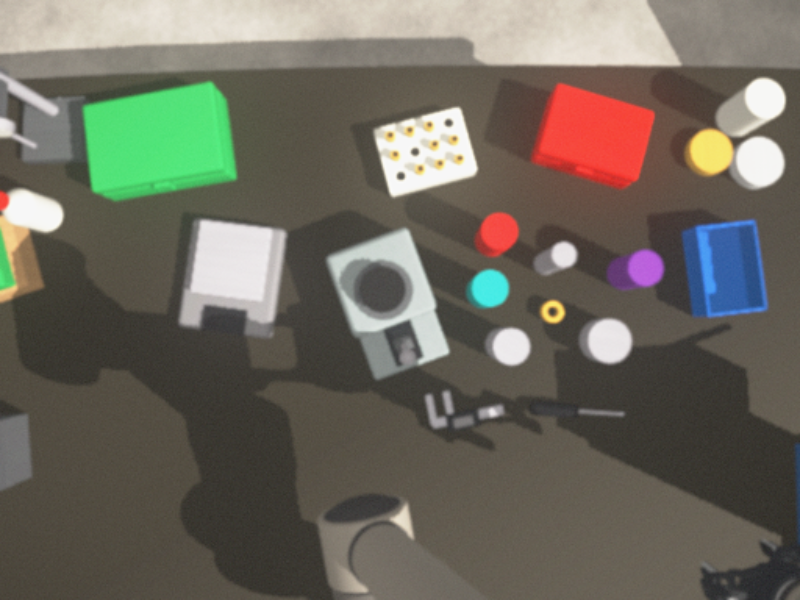

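View pics/side0.png

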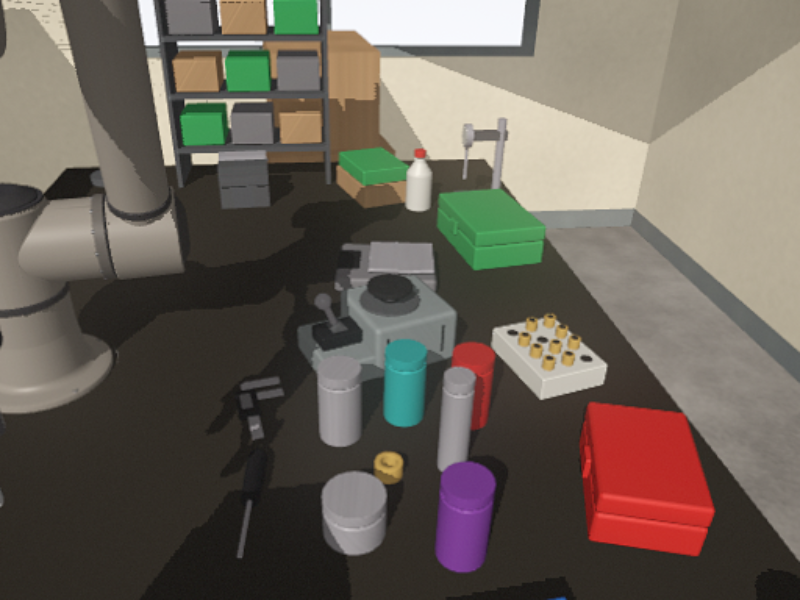

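Candidates (top/side view): grey at (510,346)/(340,400), which is medium, squat grey at (606,341)/(354,510), and slim grey at (562,255)/(457,420). The red, turquoise and purple cans are not meant. The grey one at (510,346) fits because it has medium width and height. I'll confirm it in an enlarged crop.

```bash
cat > h.py <<'E'
import numpy as np,cv2,pickle
def ray(c,uv):
    p=cv2.undistortPoints(np.array([[uv]],float),c["K"],c["distortion"])[0,0]
    R,t=c["R"],np.asarray(c["t"]).ravel()
    return -R.T@t, R.T@np.array([p[0],p[1],1])
def onz(c,uv,z):
    o,d=ray(c,uv); return o+d*(z-o[2])/d[2]
def proj(c,X):
    return cv2.projectPoints(np.array(X,float).reshape(-1,3),cv2.Rodrigues(np.array(c["R"]))[0],np.array(c["t"],float),c["K"],np.array(c["distortion"]))[0].reshape(-1,2)
E
python3 - <<'E'
from h import *
d=pickle.load(open("cam.pkl","rb"))
c=d["top"]
a=c["frame"][135:250,110:410,::-1]; s=d["side"]["frame"][185:362,185:325,::-1]
a=cv2.resize(a,None,fx=2.66,fy=2.66,interpolation=cv2.INTER_CUBIC)
b=cv2.resize(s,None,fx=1.6,fy=1.6,interpolation=cv2.INTER_CUBIC)
o=np.zeros((600,800,3),np.uint8);o[:a.shape[0],:a.shape[1]]=a[:,:800];o[310:310+b.shape[0],:b.shape[1]]=b
cv2.imwrite("pics/crop.png",o)
k=.64
for n,u,z in[("can",(510,346),115),("tin",(606,341),60),("tube",(564,254),150),("turq",(488,288),115),("pad",(383,289),127),("t1",(327,258),95),("t2",(407,229),95),("f1",(377,378),45),("f2",(449,351),45),("s1",(202,219),45),("s2",(283,229),45),("s3",(266,301),45),("s4",(189,292),45)]:
    print(n,onz(c,np.array(u)*k,z).round(1))
E
```

```text
can [ 469.1 -196.7  115. ]
tin [ 473.7 -372.9   60. ]
tube [ 615.8 -280.5  150. ]
turq [ 564.6 -162.1  115. ]
pad [564.   10.1 127. ]
t1 [619.2 105.7  95. ]
t2 [666.9 -29.6  95. ]
f1 [413.1  25.7  45. ]
f2 [ 459.1 -100.6   45. ]
s1 [697.8 337.8  45. ]
s2 [677.5 191.1  45. ]
s3 [549.7 221.1  45. ]
s4 [567.1 360.   45. ]
```

View pics/crop.png

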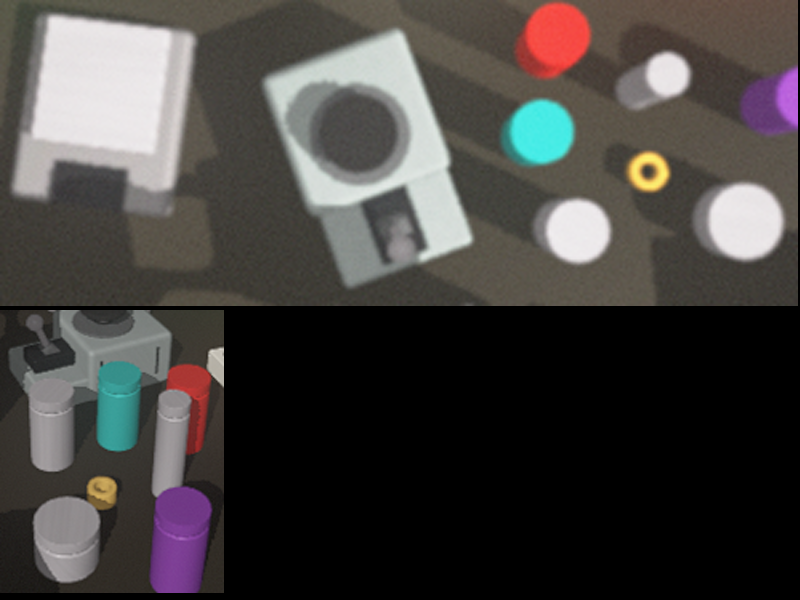

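Crop: the canister lid at (578,231) has a medium lid and body, the tin at (739,221) is wide and short, and the tube at (668,75) is narrow and tall. So the canister is confirmed. Next I'll fit the poses by projecting the models.

```bash
python3 - <<'E'
from h import *
from scipy.optimize import least_squares
d=pickle.load(open("cam.pkl","rb")); c=d["top"];sd=d["side"]
cr=lambda p:(np.array(p,float)+.5)/2.66-.5+np.array([110,135])
sc=lambda p:(np.array(p,float)+.5)*.64-.5
def T(q,P):
    P=np.array(P,float);a=q[2];R=np.array([[np.cos(a),-np.sin(a)],[np.sin(a),np.cos(a)]])
    return np.c_[P[:,:2]@R.T+q[:2],P[:,2]]
def fit(P,uv,q0):
    r=least_squares(lambda q:(proj(c,T(q*np.array([100,100,1]),P))-uv).ravel(),np.array(q0)/[100,100,1])
    print((r.x*[100,100,57.2958]).round(1),"res",r.fun.reshape(-1,2).round(1).tolist());return r.x*[100,100,1]
P=[(90,75,95),(90,-75,95),(-60,-75,95),(-60,75,95),(-140,70,45),(-140,-70,45)]
q=fit(P,cr([(264,80),(401,30),(450,162),(312,210),(350,287),(472,240)]),[560,10,.3])
s=fit([(65,65,45),(65,-65,45),(-65,-65,45),(-65,65,45)],cr([(45,14),(170,28),(157,153),(33,138)]),[620,280,0.])
print("can",onz(c,cr((578,231)),115),"side",onz(sd,sc((340,371)),115))
print("turq",onz(c,cr((541,132)),115),"tube",onz(c,cr((669,75)),150),"tin",onz(c,cr((740,221)),60))
for ang in(0,.1,.2):
    a=ang-.5; X=T(q,[(-95+60*np.sin(a),0,67+60*np.cos(a))]);print("ball",ang,X.round(1),proj(sd,X)/.64,proj(c,X)/.64)
im=cv2.resize(c["frame"][135:250,110:410,::-1],None,fx=2.66,fy=2.66,interpolation=cv2.INTER_CUBIC)
fw=lambda X:((proj(c,X)-[110,135]+.5)*2.66-.5).astype(int)
t=np.linspace(0,6.283,60)
cyl=lambda x,y,z,r:np.c_[x+r*np.cos(t),y+r*np.sin(t),z+0*t]
for X in[cyl(q[0],q[1],127,38),cyl(q[0],q[1],100,50),cyl(*onz(c,cr((578,231)),115),30),T(q,P[:4]),T(s,[(65,65,45),(65,-65,45),(-65,-65,45),(-65,65,45)])]:
    cv2.polylines(im,[fw(X)],True,(0,0,255),1)
im2=cv2.resize(sd["frame"][180:310,170:310,::-1],None,fx=2.1,fy=2.1,interpolation=cv2.INTER_CUBIC)
fs=lambda X:((proj(sd,X)-[170,180]+.5)*2.1-.5).astype(int)
k=onz(c,cr((578,231)),115)
for X in[cyl(k[0],k[1],115,30),cyl(k[0],k[1],0,30),cyl(q[0],q[1],127,38),T(q,P[:4])]:
    cv2.polylines(im2,[fs(X)],True,(0,0,255),1)
o=np.zeros((590,800,3),np.uint8);o[:im.shape[0],:im.shape[1]]=im[:,:800];o[310:310+im2.shape[0],:im2.shape[1]]=im2
cv2.imwrite("pics/fit.png",o)
E
```

```text
[565.7  10.1  19.7] res [[-1.7, -1.8], [0.2, -2.7], [1.7, 1.0], [-0.3, 2.8], [-1.1, 0.4], [1.1, 0.3]]
[624.7 284.9  -6.3] res [[1.1, 0.7], [-0.3, -0.2], [-0.8, -0.7], [0.0, 0.2]]
can [ 468.84379444 -198.19553992  115.        ] side [ 468.86543021 -205.40250623  115.        ]
turq [ 564.64828159 -164.00544523  115.        ] tube [ 614.97785116 -281.03390517  150.        ] tin [ 474.96351982 -373.07104552   60.        ]
ball 0 [[449.2 -31.7 119.7]] [[320.36556383 304.26827547]] [[409.40934182 359.4007181 ]]
ball 0.1 [[454.3 -29.9 122.3]] [[323.54788414 302.0968009 ]] [[408.24924537 356.36345832]]
ball 0.2 [[459.6 -28.  124.3]] [[326.87331294 300.20615596]] [[407.03681283 353.16051786]]
```

View pics/fit.png

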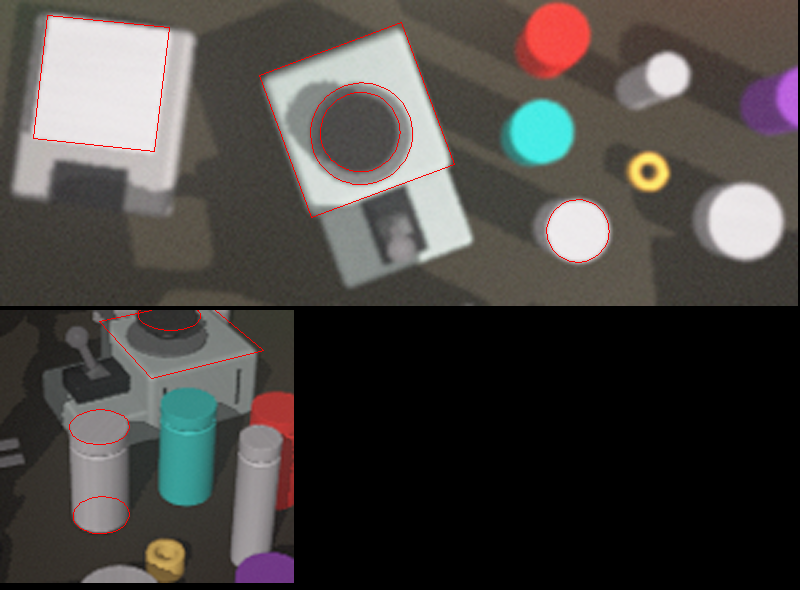

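The overlay fits: the lid, pad ring and plate outlines match to within 1–2 px. Estimated poses are shaker ≈ (565,10.5) with yaw 19.7°, canister (469,-199), and scale (625,285) with yaw -6.3°. I'll move the shut gripper in front of the lever.

Emit:
servo_tool --plan '[{"dx":0.4,"dy":-0.4,"claw":-1,"rz":-0.027},{"dx":0.66,"dy":-0.632,"claw":-1},{"dx":0.66,"dy":-0.632,"claw":-1},{"dx":0.66,"dy":-0.632,"claw":-1},{"dx":0.66,"dy":-0.632,"claw":-1},{"dx":0.66,"dy":-0.632,"claw":-1},{"dx":0.66,"dy":-0.632,"claw":-1},{"dx":0.66,"dy":-0.632,"claw":-1},{"dx":0.66,"dy":-0.632,"claw":-1},{"dx":0.66,"dy":-0.632,"claw":-1},{"dx":0.66,"dy":-0.632,"claw":-1},{"dx":0.66,"dy":-0.632,"claw":-1},{"dx":0.66,"dy":-0.632,"claw":-1},{"dx":0.66,"dy":-0.632,"claw":-1},{"dx":0.4,"dy":-0.4,"claw":-1},{"claw":-1},{"claw":-1}]'

```text
invalid input
```

```bash
cat >> h.py <<'E'
from scipy.spatial.transform import Rotation as Ro
def to(s,goal):
    R=Ro.from_euler("xyz",s["eef_rot"],degrees=True).as_matrix()
    return (R.T@(np.array(goal)-s["tcp_pos"])/40).round(2)
def shk(x,y,z,q=(565,10.5,19.7)):
    a=np.radians(q[2]);return np.array([q[0]+x*np.cos(a)-y*np.sin(a),q[1]+x*np.sin(a)+y*np.cos(a),z])
def can():return np.array([469,-199])
E
python3 - <<'E'
from h import *
from plant import sensors,vision
s=sensors.read_state();print(s["clock"],s["tcp_pos"],s["eef_rot"],s["width"],to(s,shk(-170,0,113)))
d={n:vision.read_camera(n) for n in("wrist","top")};pickle.dump(d,open("w1.pkl","wb"))
print(d["wrist"]["K"],d["wrist"]["t"])
cv2.imwrite("pics/w1.png",d["wrist"]["frame"][:,:,::-1])
E
```

```text
0.1 [ 163.50688454 -498.52902501  230.69585451] [-1.79922485e+02 -1.18510463e-02  1.81512767e+01] 0.9984538048166463 [ 9.25 -8.85  2.96]
[[269.04147669   0.         257.40788927]
 [  0.         269.04147669 190.59268418]
 [  0.           0.           1.        ]] [-523.86324607  -38.84192071  380.20178828]
```

View pics/w1.png

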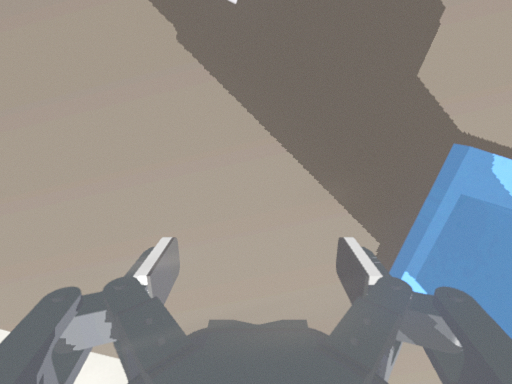

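The picture shows only bare table, the open fingers and the blue bin, because the arm did not move. The call was refused, so every row needs all its keys.

Emit:
servo_tool --plan '[{"rx":0,"ry":0,"rz":-0.027,"dx":0.33,"dy":-0.32,"dz":0,"claw":-1},{"rx":0,"ry":0,"rz":0,"dx":0.66,"dy":-0.63,"dz":0,"claw":-1},{"rx":0,"ry":0,"rz":0,"dx":0.66,"dy":-0.63,"dz":0,"claw":-1},{"rx":0,"ry":0,"rz":0,"dx":0.66,"dy":-0.63,"dz":0,"claw":-1},{"rx":0,"ry":0,"rz":0,"dx":0.66,"dy":-0.63,"dz":0,"claw":-1},{"rx":0,"ry":0,"rz":0,"dx":0.66,"dy":-0.63,"dz":0,"claw":-1},{"rx":0,"ry":0,"rz":0,"dx":0.66,"dy":-0.63,"dz":0,"claw":-1},{"rx":0,"ry":0,"rz":0,"dx":0.66,"dy":-0.63,"dz":0,"claw":-1},{"rx":0,"ry":0,"rz":0,"dx":0.66,"dy":-0.63,"dz":0,"claw":-1},{"rx":0,"ry":0,"rz":0,"dx":0.66,"dy":-0.63,"dz":0,"claw":-1},{"rx":0,"ry":0,"rz":0,"dx":0.66,"dy":-0.63,"dz":0,"claw":-1},{"rx":0,"ry":0,"rz":0,"dx":0.66,"dy":-0.63,"dz":0,"claw":-1},{"rx":0,"ry":0,"rz":0,"dx":0.66,"dy":-0.63,"dz":0,"claw":-1},{"rx":0,"ry":0,"rz":0,"dx":0.5,"dy":-0.6,"dz":0,"claw":-1},{"rx":0,"ry":0,"rz":0,"dx":0.2,"dy":-0.3,"dz":0,"claw":-1},{"rx":0,"ry":0,"rz":0,"dx":0,"dy":0,"dz":0,"claw":-1},{"rx":0,"ry":0,"rz":0,"dx":0,"dy":0,"dz":0,"claw":-1}]'

```text
clock: 1.9
tcp_pos: [382.5, -47.9, 231.2]
eef_rot: [180.0, 0.0, 19.8]
contact_force: [0.1, -0.4, 0.4]
width: 0.002
grasp_force: 0.0
```

```bash
python3 - <<'E'
from h import *
from plant import sensors,vision
s=sensors.read_state();print(s["clock"],s["tcp_pos"],s["eef_rot"],s["width"],to(s,shk(-170,0,113)))
c=vision.read_camera("wrist");pickle.dump(c,open("w1.pkl","wb"))
im=c["frame"][:,:,::-1].copy()
t=np.linspace(0,6.283,60)
cy=lambda z,r:np.array([shk(r*np.cos(a),r*np.sin(a),z) for a in t])
bx=lambda x0,x1,y,z:np.array([shk(*p,z) for p in((x0,-y),(x0,y),(x1,y),(x1,-y))])
for X in(cy(127,38),cy(100,50),bx(-60,90,75,95),bx(-140,-60,70,45)):cv2.polylines(im,[proj(c,X).astype(int)],True,(0,0,255),1)
for X in (shk(-124,0,120),shk(-66,0,120)): cv2.circle(im,tuple(proj(c,X)[0].astype(int).tolist()),3,(0,255,0),1)
cv2.imwrite("pics/w2.png",im)
E
```

```text
1.9 [382.54522056 -47.8939425  231.21436572] [1.79985525e+02 2.10583390e-02 1.97612646e+01] 0.002487203984476342 [0.54 0.16 2.96]
```

View pics/w2.png

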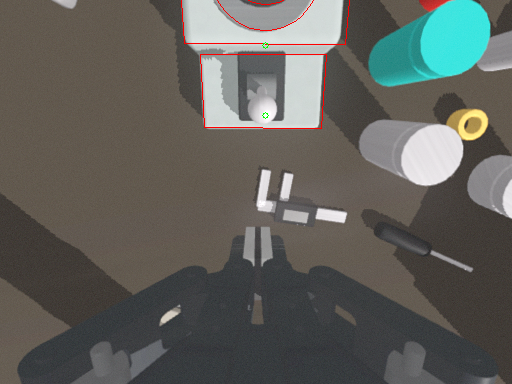

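The ball shows at (262,110), which matches the predicted off position. I'll lower in front of it, then push towards the pad.

Emit:
servo_tool --plan '[{"rx":0,"ry":0,"rz":0,"dx":0.54,"dy":0.1,"dz":0.4,"claw":-1},{"rx":0,"ry":0,"rz":0,"dx":0,"dy":0,"dz":0.8,"claw":-1},{"rx":0,"ry":0,"rz":0,"dx":0,"dy":0,"dz":0.8,"claw":-1},{"rx":0,"ry":0,"rz":0,"dx":0,"dy":0,"dz":0.8,"claw":-1},{"rx":0,"ry":0,"rz":0,"dx":0,"dy":0,"dz":0.28,"claw":-1},{"rx":0,"ry":0,"rz":0,"dx":0,"dy":0,"dz":0,"claw":-1},{"rx":0,"ry":0,"rz":0,"dx":0.25,"dy":0,"dz":0,"claw":-1},{"rx":0,"ry":0,"rz":0,"dx":0.25,"dy":0,"dz":0,"claw":-1},{"rx":0,"ry":0,"rz":0,"dx":0.25,"dy":0,"dz":0,"claw":-1},{"rx":0,"ry":0,"rz":0,"dx":0.25,"dy":0,"dz":0,"claw":-1},{"rx":0,"ry":0,"rz":0,"dx":0.25,"dy":0,"dz":0,"claw":-1},{"rx":0,"ry":0,"rz":0,"dx":0.25,"dy":0,"dz":0,"claw":-1},{"rx":0,"ry":0,"rz":0,"dx":0.2,"dy":0,"dz":0,"claw":-1},{"rx":0,"ry":0,"rz":0,"dx":0.15,"dy":0,"dz":0,"claw":-1},{"rx":0,"ry":0,"rz":0,"dx":0,"dy":0,"dz":0,"claw":-1}]'

```text
clock: 3.45
tcp_pos: [474.8, -19.1, 107.9]
eef_rot: [180.0, -0.0, 19.7]
contact_force: [-0.7, -0.5, 0.3]
width: -0.0
grasp_force: 0.0
```

```bash
python3 - <<'E'
from h import *
from plant import sensors,vision
s=sensors.read_state();print(s["clock"],s["tcp_pos"],s["contact_force"],to(s,shk(-90,0,108)))
a=vision.read_camera("side");b=vision.read_camera("wrist")
for c in(a,b):print([proj(c,shk(-95+60*np.sin(q-.5),0,67+60*np.cos(q-.5)))[0].round() for q in(0,.8,1)])
cr=cv2.resize(a["frame"][150:260,170:310,::-1],(489,384),interpolation=cv2.INTER_CUBIC)
for q in(.8,1):
    u=(proj(a,shk(-95+60*np.sin(q-.5),0,67+60*np.cos(q-.5)))[0]-[170,150])*3.49
    cv2.circle(cr,tuple(u.astype(int).tolist()),4,(0,255*(q==1),255),1)
cv2.imwrite("pics/sw.png",np.hstack([cr,b["frame"][0:384,110:420,::-1]]))
E
```

```text
3.45 [474.83585236 -19.06007888 107.94039564] [-0.74023405 -0.49376405  0.32929553] [ 0.12  0.06 -0.  ]
[array([205., 195.]), array([222., 189.]), array([226., 190.])]
[array([263., 293.]), array([263., 222.]), array([263., 198.])]
```

View pics/sw.png

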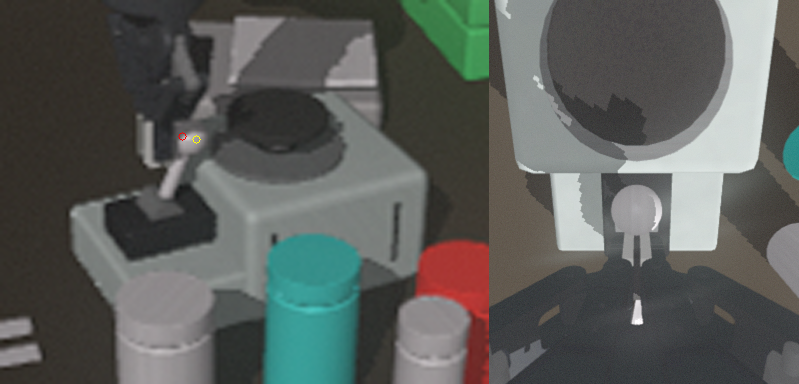

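The ball is pushed over, at about 0.9 rad (wrist crop (637,209), between the 0.8 and 1.0 predictions). I'll push it a little further to the stop.

Emit:
servo_tool --plan '[{"rx":0,"ry":0,"rz":0,"dx":0.1,"dy":0,"dz":0,"claw":-1},{"rx":0,"ry":0,"rz":0,"dx":0.05,"dy":0,"dz":0,"claw":-1},{"rx":0,"ry":0,"rz":0,"dx":0,"dy":0,"dz":0,"claw":-1},{"rx":0,"ry":0,"rz":0,"dx":0,"dy":0,"dz":0,"claw":-1}]'

```text
clock: 3.95
tcp_pos: [479.6, -17.3, 108.0]
eef_rot: [-180.0, 0.0, 19.7]
contact_force: [-1.4, -0.4, -0.9]
width: -0.002
grasp_force: 0.5
```

Emit:
servo_tool --plan '[{"rx":0,"ry":0,"rz":0,"dx":-0.4,"dy":0,"dz":0,"claw":-1},{"rx":0,"ry":0,"rz":0,"dx":-0.6,"dy":0,"dz":0,"claw":-1},{"rx":0,"ry":0,"rz":0,"dx":-0.2,"dy":0,"dz":-0.8,"claw":-1},{"rx":0,"ry":0,"rz":0,"dx":0,"dy":0,"dz":-1.0,"claw":-1},{"rx":0,"ry":0,"rz":0,"dx":0,"dy":0.3,"dz":-0.8,"claw":0},{"rx":0,"ry":0,"rz":0,"dx":0,"dy":0.6,"dz":-0.4,"claw":1},{"rx":0,"ry":0,"rz":0,"dx":0,"dy":0.9,"dz":0,"claw":1},{"rx":0,"ry":0,"rz":0,"dx":0,"dy":0.9,"dz":0,"claw":1},{"rx":0,"ry":0,"rz":0,"dx":-0.3,"dy":0.9,"dz":0,"claw":1},{"rx":0,"ry":0,"rz":0,"dx":-0.3,"dy":0.5,"dz":0,"claw":1},{"rx":0,"ry":0,"rz":0,"dx":0,"dy":0.1,"dz":0,"claw":1},{"rx":0,"ry":0,"rz":0,"dx":0,"dy":0,"dz":0,"claw":1}]'

```text
clock: 5.15
tcp_pos: [468.6, -200.0, 228.1]
eef_rot: [-180.0, -0.0, 19.6]
contact_force: [-0.1, -0.2, 0.4]
width: 1.002
grasp_force: 0.0
```

```bash
python3 - <<'E'
from h import *
from plant import sensors,vision
s=sensors.read_state();print(s["clock"],s["tcp_pos"],s["eef_rot"],to(s,[469,-199,61]))
b=vision.read_camera("wrist");c=vision.read_camera("top")
im=b["frame"][:,:,::-1].copy();t=np.linspace(0,6.283,60)
for z in(0,115):cv2.polylines(im,[proj(b,np.c_[469+30*np.cos(t),-199+30*np.sin(t),z+0*t]).astype(int)],True,(0,0,255),1)
tp=c["frame"][150:255,190:300,::-1].copy()
tp=cv2.resize(tp,None,fx=2.6,fy=2.6,interpolation=cv2.INTER_CUBIC)
for q in(.8,1):
    u=(proj(c,shk(-95+60*np.sin(q-.5),0,67+60*np.cos(q-.5)))[0]-[190,150])*2.6
    cv2.circle(tp,tuple(u.astype(int).tolist()),3,(0,255*(q==1),255),1)
t2=np.zeros((384,286,3),np.uint8);t2[:tp.shape[0]]=tp
cv2.imwrite("pics/g.png",np.hstack([im,t2]))
E
```

```text
5.15 [ 468.62419436 -199.99705381  228.05791958] [-1.79994970e+02 -2.51812420e-02  1.96118329e+01] [ 0.02 -0.02  4.18]
```

View pics/g.png

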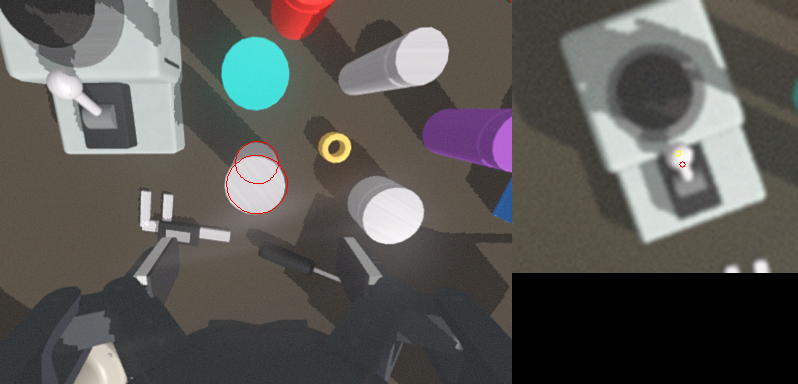

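The wrist view shows the lid at (256,183), right on the predicted circle. The top crop shows the lever's ball at (680,152), the on position. I'll descend and grasp.

Emit:
servo_tool --plan '[{"rx":0,"ry":0,"rz":0,"dx":0,"dy":0,"dz":0.5,"claw":1},{"rx":0,"ry":0,"rz":0,"dx":0,"dy":0,"dz":0.8,"claw":1},{"rx":0,"ry":0,"rz":0,"dx":0,"dy":0,"dz":0.8,"claw":1},{"rx":0,"ry":0,"rz":0,"dx":0,"dy":0,"dz":0.8,"claw":1},{"rx":0,"ry":0,"rz":0,"dx":0,"dy":0,"dz":0.8,"claw":1},{"rx":0,"ry":0,"rz":0,"dx":0,"dy":0,"dz":0.4,"claw":1},{"rx":0,"ry":0,"rz":0,"dx":0,"dy":0,"dz":0.1,"claw":1},{"rx":0,"ry":0,"rz":0,"dx":0,"dy":0,"dz":0,"claw":0.5},{"rx":0,"ry":0,"rz":0,"dx":0,"dy":0,"dz":0,"claw":0},{"rx":0,"ry":0,"rz":0,"dx":0,"dy":0,"dz":0,"claw":-1},{"rx":0,"ry":0,"rz":0,"dx":0,"dy":0,"dz":0,"claw":-1},{"rx":0,"ry":0,"rz":0,"dx":0,"dy":0,"dz":0,"claw":-1},{"rx":0,"ry":0,"rz":0,"dx":0,"dy":0,"dz":0,"claw":-1},{"rx":0,"ry":0,"rz":0,"dx":0,"dy":0,"dz":0,"claw":-1}]'

```text
clock: 6.65
tcp_pos: [469.1, -199.6, 61.6]
eef_rot: [179.9, -0.1, 19.7]
contact_force: [-0.6, 3.2, 7.2]
width: 0.688
grasp_force: 64.2
```

Emit:
servo_tool --plan '[{"rx":0,"ry":0,"rz":0,"dx":0,"dy":0,"dz":-0.3,"claw":-1},{"rx":0,"ry":0,"rz":0,"dx":0,"dy":0,"dz":-0.6,"claw":-1},{"rx":0,"ry":0,"rz":0,"dx":0,"dy":0,"dz":-0.8,"claw":-1},{"rx":0,"ry":0,"rz":0,"dx":0,"dy":0,"dz":-0.8,"claw":-1},{"rx":0,"ry":0,"rz":0,"dx":0,"dy":0,"dz":-0.8,"claw":-1},{"rx":0,"ry":0,"rz":0,"dx":0,"dy":0,"dz":-0.8,"claw":-1},{"rx":0,"ry":0,"rz":0,"dx":0,"dy":0,"dz":-0.5,"claw":-1},{"rx":0,"ry":0,"rz":0,"dx":0.25,"dy":-0.26,"dz":-0.1,"claw":-1},{"rx":0,"ry":0,"rz":0,"dx":0.5,"dy":-0.51,"dz":0,"claw":-1},{"rx":0,"ry":0,"rz":0,"dx":0.5,"dy":-0.51,"dz":0,"claw":-1},{"rx":0,"ry":0,"rz":0,"dx":0.5,"dy":-0.51,"dz":0,"claw":-1},{"rx":0,"ry":0,"rz":0,"dx":0.5,"dy":-0.51,"dz":0,"claw":-1},{"rx":0,"ry":0,"rz":0,"dx":0.5,"dy":-0.51,"dz":0,"claw":-1},{"rx":0,"ry":0,"rz":0,"dx":0.5,"dy":-0.51,"dz":0,"claw":-1},{"rx":0,"ry":0,"rz":0,"dx":0.4,"dy":-0.45,"dz":0,"claw":-1},{"rx":0,"ry":0,"rz":0,"dx":0.25,"dy":-0.25,"dz":0,"claw":-1},{"rx":0,"ry":0,"rz":0,"dx":0.13,"dy":-0.12,"dz":0,"claw":-1},{"rx":0,"ry":0,"rz":0,"dx":0,"dy":0,"dz":0,"claw":-1},{"rx":0,"ry":0,"rz":0,"dx":0,"dy":0,"dz":0,"claw":-1}]'

```text
clock: 8.55
tcp_pos: [564.2, 9.8, 247.9]
eef_rot: [180.0, 0.0, 19.7]
contact_force: [0.6, -0.1, -2.6]
width: 0.688
grasp_force: 64.9
```

```bash
python3 - <<'E'
from h import *
from plant import sensors,vision
s=sensors.read_state();print(s["clock"],s["tcp_pos"],s["eef_rot"],s["contact_force"],to(s,[565,10.5,195]))
a=vision.read_camera("side");b=vision.read_camera("wrist")
im=b["frame"][:,:,::-1].copy();t=np.linspace(0,6.283,60)
p=s["tcp_pos"];z0=p[2]-61.6
L=lambda c,i,x,y,z,r,o=(0,0),k=1:cv2.polylines(i,[((proj(c,np.c_[x+r*np.cos(t),y+r*np.sin(t),z+0*t])-o)*k).astype(int)],True,(0,0,255),1)
for z in(0,115):L(b,im,p[0],p[1],z0+z,30)
L(b,im,565,10.5,127,38)
cr=cv2.resize(a["frame"][90:280,180:320,::-1],None,fx=2,fy=2,interpolation=cv2.INTER_CUBIC)
for z in(0,115):L(a,cr,p[0],p[1],z0+z,30,(180,90),2)
L(a,cr,565,10.5,127,38,(180,90),2)
o=np.zeros((384,800,3),np.uint8);o[:,:512]=im;o[:380,512:792]=cr
cv2.imwrite("pics/p.png",o)
E
```

```text
8.55 [564.19832615   9.81094978 247.90490702] [1.79983783e+02 4.12845290e-02 1.96679632e+01] [ 0.62492847 -0.12745329 -2.63741015] [ 0.03 -0.01  1.32]
```

View pics/p.png

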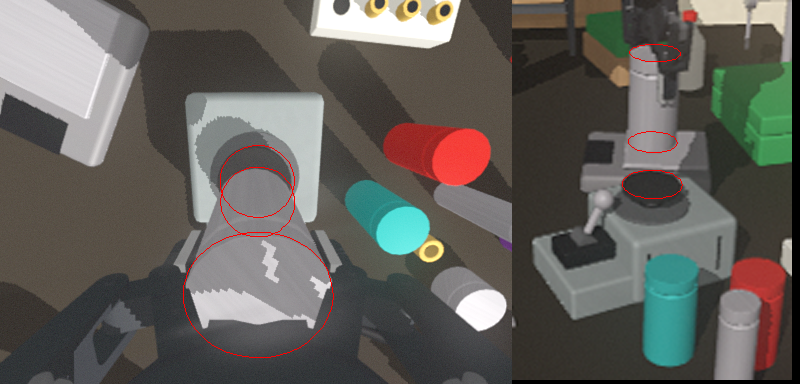

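The pad and canister outlines line up in both views (pad (257,181) and side (652,185)). I'll lower to contact.

Emit:
servo_tool --plan '[{"rx":0,"ry":0,"rz":0,"dx":0.03,"dy":-0.01,"dz":0.4,"claw":-1},{"rx":0,"ry":0,"rz":0,"dx":0,"dy":0,"dz":0.5,"claw":-1},{"rx":0,"ry":0,"rz":0,"dx":0,"dy":0,"dz":0.35,"claw":-1},{"rx":0,"ry":0,"rz":0,"dx":0,"dy":0,"dz":0.15,"claw":-1},{"rx":0,"ry":0,"rz":0,"dx":0,"dy":0,"dz":0.07,"claw":-1},{"rx":0,"ry":0,"rz":0,"dx":0,"dy":0,"dz":0.07,"claw":-1},{"rx":0,"ry":0,"rz":0,"dx":0,"dy":0,"dz":0.07,"claw":-1},{"rx":0,"ry":0,"rz":0,"dx":0,"dy":0,"dz":0.07,"claw":-1},{"rx":0,"ry":0,"rz":0,"dx":0,"dy":0,"dz":0,"claw":-1},{"rx":0,"ry":0,"rz":0,"dx":0,"dy":0,"dz":0,"claw":-1}]'

```text
clock: 9.65
tcp_pos: [565.9, 11.0, 182.2]
eef_rot: [179.9, -0.1, 19.7]
contact_force: [-3.7, 0.4, 5.6]
width: 0.685
grasp_force: 65.3
```

Emit:
servo_tool --plan '[{"rx":0,"ry":0,"rz":0,"dx":0,"dy":0,"dz":0.04,"claw":-1},{"rx":0,"ry":0,"rz":0,"dx":0,"dy":0,"dz":0.04,"claw":-1},{"rx":0,"ry":0,"rz":0,"dx":0,"dy":0,"dz":0.04,"claw":-1},{"rx":0,"ry":0,"rz":0,"dx":0,"dy":0,"dz":0,"claw":-1},{"rx":0,"ry":0,"rz":0,"dx":0,"dy":0,"dz":0,"claw":-1}]'

```text
clock: 10.15
tcp_pos: [566.1, 11.1, 178.1]
eef_rot: [179.9, -0.1, 19.7]
contact_force: [-4.3, -0.3, 9.6]
width: 0.687
grasp_force: 65.5
```

Emit:
servo_tool --plan '[{"rx":0,"ry":0,"rz":0,"dx":0,"dy":0,"dz":0.04,"claw":-1},{"rx":0,"ry":0,"rz":0,"dx":0,"dy":0,"dz":0.04,"claw":-1},{"rx":0,"ry":0,"rz":0,"dx":0,"dy":0,"dz":0,"claw":-1},{"rx":0,"ry":0,"rz":0,"dx":0,"dy":0,"dz":0,"claw":-1}]'

```text
clock: 10.55
tcp_pos: [566.3, 11.3, 176.2]
eef_rot: [179.9, -0.2, 19.7]
contact_force: [-6.7, 0.9, 17.9]
width: 0.688
grasp_force: 65.3
```

The force jumped from 9.6 to 17.9 N over 1.9 mm, which is well above the spring rate, so the pad is on its stop. I'll press slightly more and hold.

Emit:
servo_tool --plan '[{"rx":0,"ry":0,"rz":0,"dx":0,"dy":0,"dz":0.03,"claw":-1},{"rx":0,"ry":0,"rz":0,"dx":0,"dy":0,"dz":0,"claw":-1},{"rx":0,"ry":0,"rz":0,"dx":0,"dy":0,"dz":0,"claw":-1},{"rx":0,"ry":0,"rz":0,"dx":0,"dy":0,"dz":0,"claw":-1},{"rx":0,"ry":0,"rz":0,"dx":0,"dy":0,"dz":0,"claw":-1},{"rx":0,"ry":0,"rz":0,"dx":0,"dy":0,"dz":0,"claw":-1},{"rx":0,"ry":0,"rz":0,"dx":0,"dy":0,"dz":0,"claw":-1},{"rx":0,"ry":0,"rz":0,"dx":0,"dy":0,"dz":0,"claw":-1},{"rx":0,"ry":0,"rz":0,"dx":0,"dy":0,"dz":0,"claw":-1},{"rx":0,"ry":0,"rz":0,"dx":0,"dy":0,"dz":0,"claw":-1},{"rx":0,"ry":0,"rz":0,"dx":0,"dy":0,"dz":0,"claw":-1},{"rx":0,"ry":0,"rz":0,"dx":0,"dy":0,"dz":0,"claw":-1},{"rx":0,"ry":0,"rz":0,"dx":0,"dy":0,"dz":0,"claw":-1},{"rx":0,"ry":0,"rz":0,"dx":0,"dy":0,"dz":0,"claw":-1},{"rx":0,"ry":0,"rz":0,"dx":0,"dy":0,"dz":0,"claw":-1},{"rx":0,"ry":0,"rz":0,"dx":0,"dy":0,"dz":0,"claw":-1}]'

```text
clock: 12.15
tcp_pos: [566.5, 11.4, 176.0]
eef_rot: [179.9, -0.3, 19.7]
contact_force: [-8.1, 1.1, 24.2]
width: 0.687
grasp_force: 65.7
```

The pad was on the hard stop at 24 N and held for 1.6 s. I'll lift and carry to the scale.

Emit:
servo_tool --plan '[{"rx":0,"ry":0,"rz":0,"dx":0,"dy":0,"dz":-0.2,"claw":-1},{"rx":0,"ry":0,"rz":0,"dx":0,"dy":0,"dz":-0.4,"claw":-1},{"rx":0,"ry":0,"rz":0,"dx":0,"dy":0,"dz":-0.6,"claw":-1},{"rx":0,"ry":0,"rz":0,"dx":0,"dy":0,"dz":-0.6,"claw":-1},{"rx":0,"ry":0,"rz":0,"dx":0.17,"dy":-0.27,"dz":0,"claw":-1},{"rx":0,"ry":0,"rz":0,"dx":0.35,"dy":-0.57,"dz":0,"claw":-1},{"rx":0,"ry":0,"rz":0,"dx":0.4,"dy":-0.65,"dz":0,"claw":-1},{"rx":0,"ry":0,"rz":0,"dx":0.4,"dy":-0.65,"dz":0,"claw":-1},{"rx":0,"ry":0,"rz":0,"dx":0.4,"dy":-0.65,"dz":0,"claw":-1},{"rx":0,"ry":0,"rz":0,"dx":0.4,"dy":-0.65,"dz":0,"claw":-1},{"rx":0,"ry":0,"rz":0,"dx":0.4,"dy":-0.65,"dz":0,"claw":-1},{"rx":0,"ry":0,"rz":0,"dx":0.4,"dy":-0.65,"dz":0,"claw":-1},{"rx":0,"ry":0,"rz":0,"dx":0.35,"dy":-0.57,"dz":0,"claw":-1},{"rx":0,"ry":0,"rz":0,"dx":0.25,"dy":-0.39,"dz":0,"claw":-1},{"rx":0,"ry":0,"rz":0,"dx":0.17,"dy":-0.25,"dz":0,"claw":-1},{"rx":0,"ry":0,"rz":0,"dx":0,"dy":0,"dz":0,"claw":-1},{"rx":0,"ry":0,"rz":0,"dx":0,"dy":0,"dz":0,"claw":-1}]'

```text
clock: 13.85
tcp_pos: [624.0, 284.8, 242.7]
eef_rot: [180.0, 0.1, 19.7]
contact_force: [-0.1, -1.0, -2.4]
width: 0.691
grasp_force: 64.7
```

Emit:
servo_tool --plan '[{"rx":0,"ry":0,"rz":0,"dx":0,"dy":0,"dz":0.4,"claw":-1},{"rx":0,"ry":0,"rz":0,"dx":0,"dy":0,"dz":0.7,"claw":-1},{"rx":0,"ry":0,"rz":0,"dx":0,"dy":0,"dz":0.7,"claw":-1},{"rx":0,"ry":0,"rz":0,"dx":0,"dy":0,"dz":0.7,"claw":-1},{"rx":0,"ry":0,"rz":0,"dx":0,"dy":0,"dz":0.5,"claw":-1},{"rx":0,"ry":0,"rz":0,"dx":0,"dy":0,"dz":0.25,"claw":-1},{"rx":0,"ry":0,"rz":0,"dx":0,"dy":0,"dz":0.05,"claw":-1},{"rx":0,"ry":0,"rz":0,"dx":0,"dy":0,"dz":0.03,"claw":-1},{"rx":0,"ry":0,"rz":0,"dx":0,"dy":0,"dz":0.03,"claw":-1},{"rx":0,"ry":0,"rz":0,"dx":0,"dy":0,"dz":0,"claw":-1},{"rx":0,"ry":0,"rz":0,"dx":0,"dy":0,"dz":0,"claw":-1}]'

```text
clock: 14.95
tcp_pos: [624.5, 285.2, 110.0]
eef_rot: [180.0, -0.1, 19.7]
contact_force: [0.5, 0.0, -3.5]
width: 0.685
grasp_force: 64.7
```

Emit:
servo_tool --plan '[{"rx":0,"ry":0,"rz":0,"dx":0,"dy":0,"dz":0.03,"claw":-1},{"rx":0,"ry":0,"rz":0,"dx":0,"dy":0,"dz":0.03,"claw":-1},{"rx":0,"ry":0,"rz":0,"dx":0,"dy":0,"dz":0.02,"claw":-1},{"rx":0,"ry":0,"rz":0,"dx":0,"dy":0,"dz":0,"claw":-1},{"rx":0,"ry":0,"rz":0,"dx":0,"dy":0,"dz":0,"claw":-1}]'

```text
clock: 15.45
tcp_pos: [624.4, 285.2, 106.6]
eef_rot: [180.0, -0.0, 19.7]
contact_force: [-1.1, -0.3, 1.7]
width: 0.69
grasp_force: 64.9
```

The force went from -3.5 to +1.7 N at the expected height, so the canister stands on the plate. I'll release gently and retreat.

Emit:
servo_tool --plan '[{"rx":0,"ry":0,"rz":0,"dx":0,"dy":0,"dz":0,"claw":0.4},{"rx":0,"ry":0,"rz":0,"dx":0,"dy":0,"dz":0,"claw":0.5},{"rx":0,"ry":0,"rz":0,"dx":0,"dy":0,"dz":0,"claw":0.8},{"rx":0,"ry":0,"rz":0,"dx":0,"dy":0,"dz":0,"claw":1},{"rx":0,"ry":0,"rz":0,"dx":0,"dy":0,"dz":0,"claw":1},{"rx":0,"ry":0,"rz":0,"dx":0,"dy":0,"dz":0,"claw":1},{"rx":0,"ry":0,"rz":0,"dx":0,"dy":0,"dz":-0.2,"claw":1},{"rx":0,"ry":0,"rz":0,"dx":0,"dy":0,"dz":-0.6,"claw":1},{"rx":0,"ry":0,"rz":0,"dx":0,"dy":0,"dz":-0.8,"claw":1},{"rx":0,"ry":0,"rz":0,"dx":0,"dy":0,"dz":-0.8,"claw":1},{"rx":0,"ry":0,"rz":0,"dx":0,"dy":0,"dz":-0.8,"claw":1},{"rx":0,"ry":0,"rz":0,"dx":-0.5,"dy":0,"dz":-0.5,"claw":1},{"rx":0,"ry":0,"rz":0,"dx":-0.8,"dy":0,"dz":0,"claw":1},{"rx":0,"ry":0,"rz":0,"dx":-0.8,"dy":0,"dz":0,"claw":1},{"rx":0,"ry":0,"rz":0,"dx":0,"dy":0,"dz":0,"claw":1},{"rx":0,"ry":0,"rz":0,"dx":0,"dy":0,"dz":0,"claw":1}]'

```text
clock: 17.05
tcp_pos: [545.2, 256.8, 255.4]
eef_rot: [180.0, -0.1, 19.7]
contact_force: [-0.0, 0.3, 0.6]
width: 1.002
grasp_force: 0.0
```

```bash
python3 - <<'E'
from h import *
from plant import sensors,vision
s=sensors.read_state();print(s["clock"],s["tcp_pos"],s["contact_force"])
a=vision.read_camera("side");b=vision.read_camera("wrist")
t=np.linspace(0,6.283,60)
im=b["frame"][:,:,::-1].copy()
cr=cv2.resize(a["frame"][90:280,170:310,::-1],None,fx=2,fy=2,interpolation=cv2.INTER_CUBIC)
for z in(45,160):
    X=np.c_[624.5+30*np.cos(t),285.2+30*np.sin(t),z+0*t]
    cv2.polylines(im,[proj(b,X).astype(int)],True,(0,0,255),1)
    cv2.polylines(cr,[((proj(a,X)-[170,90])*2).astype(int)],True,(0,0,255),1)
o=np.zeros((384,800,3),np.uint8);o[:,:512]=im;o[:380,512:792]=cr
cv2.imwrite("pics/end.png",o)
E
```

```text
17.05 [545.24640411 256.84467233 255.37096789] [-0.03694079  0.31734027  0.61860624]
```

View pics/end.png

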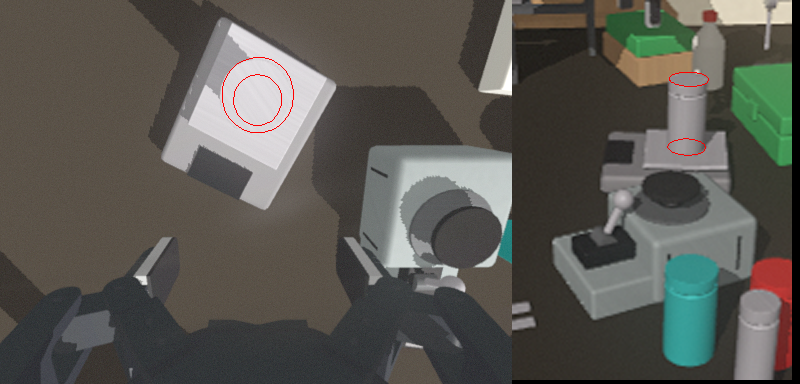

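The canister stands upright at the plate's middle (wrist (258,95), side (687,115)). The lever is on (622,200), the pad is up, and the gripper is clear. I'm handing the job in.

```bash
python3 -c "
from plant import arm;print(arm.job_done())"
```

```text
the job is handed in; nothing more can be done
None
```

I handed the job in at about 17 s; no verdict came back. The switch was left on, the canister was held on the pad's stop for about 1.6 s at 24 N, and it now stands centred on the scale plate, with the tin and tube never touched.

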